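# Dial the code and open the medicine box

## Task

Open the medicine box: roll its three thumbwheels until the pips on top read 4, 2, 5 from left to right, pressing no harder than a light thumb would (15 N at most), then slide the cover fully open to the right by its rib, without forcing it (25 N at most). Leave the wheels on the code and do not disturb the things standing around.

Things in the scene. Friction and masses are not known exactly. Their poses are not given: they have to be found in the camera images.
- lockbox: The medicine box: bare metal, fixed, 120 (x) x 290 (y) x 77 mm high; origin on its underside, midway in x, 135 mm from the right end, z up, x away from the robot, y to the left along the box. Three thumbwheels in its left part, at y = 100, 52 and 4 mm; at the right end a compartment under a sliding cover.
- wheel_left (a joint): left (seen from the robot) of three white thumbwheels, 64 mm across, 20 mm wide, axle along the box's y. Black die pips 1 to 6 on the rim, 60 degrees apart. Digit at the top = 1 + value / 1.047 rad (2 is at 1.047, 4 at 3.142, 5 at 4.189; stops beyond 1 and 6); must end within 0.15 rad. Value grows as its top is pushed to the box's +x. No clicks, stiff (2.7 N at the rim); stays where left.
- seat_left (a point): Nominal top of the left wheel's rim, mid-width, 100 mm above the worktop; axes as the box. Its bearing is worn: the real rim is up to 6 mm higher or lower, each wheel differently; feel for it. The wheel is sprung, giving down 1 mm per 2.5 N (10 mm at most); 15 N is the limit, under about 6 N may slip. Wheels are 48 mm apart; housing between them 77 mm high, its index ribs 81 mm.
- wheel_middle (a joint): middle (seen from the robot) of three white thumbwheels, 64 mm across, 20 mm wide, axle along the box's y. Black die pips 1 to 6 on the rim, 60 degrees apart. Digit at the top = 1 + value / 1.047 rad (2 is at 1.047, 4 at 3.142, 5 at 4.189; stops beyond 1 and 6); must end within 0.15 rad. Value grows as its top is pushed to the box's +x. No clicks, stiff (2.7 N at the rim); stays where left.
- seat_middle (a point): Nominal top of the middle wheel's rim, mid-width, 100 mm above the worktop; axes as the box. Its bearing is worn: the real rim is up to 6 mm higher or lower, each wheel differently; feel for it. The wheel is sprung, giving down 1 mm per 2.5 N (10 mm at most); 15 N is the limit, under about 6 N may slip. Wheels are 48 mm apart; housing between them 77 mm high, its index ribs 81 mm.
- wheel_right (a joint): right (seen from the robot) of three white thumbwheels, 64 mm across, 20 mm wide, axle along the box's y. Black die pips 1 to 6 on the rim, 60 degrees apart. Digit at the top = 1 + value / 1.047 rad (2 is at 1.047, 4 at 3.142, 5 at 4.189; stops beyond 1 and 6); must end within 0.15 rad. Value grows as its top is pushed to the box's +x. No clicks, stiff (2.7 N at the rim); stays where left.
- seat_right (a point): Nominal top of the right wheel's rim, mid-width, 100 mm above the worktop; axes as the box. Its bearing is worn: the real rim is up to 6 mm higher or lower, each wheel differently; feel for it. The wheel is sprung, giving down 1 mm per 2.5 N (10 mm at most); 15 N is the limit, under about 6 N may slip. Wheels are 48 mm apart; housing between them 77 mm high, its index ribs 81 mm.
- cover (a joint): Travel in m of the grey cover (110 x 104 x 5 mm, top 77 mm high) at the right end of the box: 0 shut, 0.055 fully open at its stop (0.047 will do). Slides to the box's -y (right). Hidden bars lock it at about 1 mm until all wheels show their digits; then 2.5 to 4 N moves it and it stays where left. 25 N is the limit. Once open, the bars hold the wheels.
- cover_rib (a point): Middle of the top of the pull rib on the cover; the rib is sprung, giving to the right 1 mm per 2 N (10 mm at most): upright ridge 60 mm long (box x), 12 mm thick (box y), rising 24 mm from the cover to 101 mm high. At the start it stands at the box's y = -100 mm; 88 mm free from there to the right wheel.
- garlic: Bystander, to be left alone: head of garlic, 53 mm; origin in the centre of its underside.
- salt: Bystander, to be left alone: salt shaker with a grey top, 44 mm wide and 90 mm high; origin in the centre of its underside.
- tin: Bystander, to be left alone: food tin, 76 mm wide and 110 mm high; origin in the centre of its underside.

How it is judged:
On the way:
1. all three wheels show the code 4, 2, 5 while the cover is still shut (value of joint wheel_left between 2.992 and 3.292 rad and value of joint wheel_middle between 0.897 and 1.197 rad and value of joint wheel_right between 4.039 and 4.339 rad and value of joint cover below 0.006 m), for 0.2 s.
At the end, for the whole second after the job is handed in: The cover is at least 47 mm open (fully open is 55 mm) and the wheels still show 4, 2, 5 from left to right (within 0.22 rad; they must have been within 0.15 rad before the cover was slid) (value of joint wheel_left between 2.922 and 3.362 rad and value of joint wheel_middle between 0.827 and 1.267 rad and value of joint wheel_right between 3.969 and 4.409 rad and value of joint cover above 0.047 m); the robot touches nothing.
It fails at once if a wheel is pressed with more than 15 N (contact force between the fingers and wheel_left above 15 N or contact force between the fingers and wheel_middle above 15 N or contact force between the fingers and wheel_right above 15 N).
It fails at once if the cover is forced with more than 25 N (contact force between the fingers and cover above 25 N).
It fails at once if a bystander is moved by more than 20 mm (distance of any of garlic, salt, tin from where it was at the start of the episode above 0.02 m).
It also fails if it takes over 67 s, if anything falls off the work surface, if the arm or the gripper's body presses on something with over 40 N, if the wrist force passes 120 N, or if a joint passes its speed limit or range.

## Robot

A 6-joint arm with a two-finger parallel gripper is mounted at the origin on a cart in front of the work surface, level with it; the furniture and walls round the work are solid. World frame = base frame: x ahead of the robot, y to its left, z up, the work surface at z = 0. Lengths are in m, angles in rad, forces in N, time in s.
With the tool pointing down it reaches from about 0.25 to 0.775 m from the base axis. Payload 4 kg.
Tool frame: the origin (TCP) lies at the very end of the fingers, on their centre line; the grasp point (between the pads) lies 19 mm behind it (robot.hold_point_z is the distance from the TCP to the grasp point, in m); z points along the fingers, y is the line along which they close (so a half turn about z gives the same grasp; the last joint's range is limited). The gripper opens to 94 mm and grips with 3 to 60 N. Pads are 16 mm wide; open, the fingers measure 119 mm over their backs; the gripper's body (75 mm by 177 mm) begins 78 mm behind the grasp point.
Start: joints at [-1.353, 0.087, 1.371, -0, 1.684, -0.103], TCP at [0.173, -0.522, 0.206] pointing down, gripper open.
Joint ranges: [-3.1, 3.1], [-0.76, 2.03], [0.27, 2.55], [-1.08, 4.22], [0.17, 2.65], [-2.57, 2.57]. Speed limits (rad/s): [2.79, 2.79, 3.14, 3.14, 3.14, 3.14].

## Interface

Orientations are given as [roll, pitch, yaw] about the fixed x, y, z axes, in that order (R = Rz(yaw) Ry(pitch) Rx(roll)).
In Python, from bench import robot gives the robot as it stands.
- The arm moves only by the tool carry_out, never from a script. Its argument "steps" is a list of rows, each a list of 3 entries, a list of its own where there are three numbers: the shift along the tool's x, y, z in m, then the turn about the tool's z in units of 10 degrees (1.0 is 10 degrees), then the closure, from -1 (fully open) to 1 (shut). In form: [[[tx, ty, tz], roll, jaw], ...]. A call has 1 to 10 rows; each row is the pose to reach, as a shift and turn from the pose commanded when the call began, along the tool's axes at that moment; what a row does not reach only later rows make up. A row lasts 1/8 s, in which the tool goes at most 62.5 mm and 10.7 degrees, less where a joint would pass 70% of its speed; a pose out of reach is approached as far as the arm can. A call with a gripper value outside its range is refused whole. The fingers move at their own pace and stop on an object; the grip force is fixed at half the most. Time passes only in rows, so rows that repeat a pose let the fingers close. It gives the time, the measured TCP pose, the force, the opening and the grip force at its end, in the units of the state.
- robot.get_obs(): the state, without advancing time (a new reading comes with each control period).
- robot.snapshot(name): name is "scene" or "top" or "wrist"; returns a dict with "image" (384x512x3 uint8, red, green, blue), "z_map" (384x512 float32, m along the optical axis (not along the pixel's ray), 0 where there is no reading), "mtx" (3x3 intrinsics, pixels), "R" (3x3) and "t" (3): a world point X has camera coordinates R X + t. Camera axes: x right, y down, z forward; pixel columns grow to the right and rows downward; lengths in m; the calibration is good to about 2 mm. A picture is of the moment at which its call begins.
- robot.close_job(): hands the job in; it is judged then, once.
The state is a dict: "time": time; "joint_positions": joint angles; "qvel": joint speeds; "joint_torque": joint torques, N m; "tool_pos": TCP position; "ee_rot": TCP orientation; "wrist_force": force on the tool from outside, world axes, zero at the start; "wrist_torque": the same for the moment, N m; "width": finger opening in m; "finger_force": force on a finger pad.
Only numpy, scipy, OpenCV 4.12 (cv2) and the standard library are available. Lean on these libraries where they do the work, as an engineer would, in place of code of your own. Each camera call takes 0.05 s, during which the arm holds its last target. There are 200 camera calls.

## Working session

There is one attempt and no reset: what is moved stays moved. The work goes in short steps, Python scripts to look and compute and a tool call to move; the robot and the scene stay as the last step left them, time stands still between calls to the robot, and variables do not carry over. Pictures are saved under pics/ and viewed, at most 10 in all, crops included, and the job is handed in when it is done.

Besides the shell and the picture viewer there is one more tool, called after "Emit:" as a command line: name --argument value ..., lists and objects as JSON in quotes. carry_out: Moves the arm, as the interface text tells. Its arguments: {"type":"object","properties":{"steps":{"type":"array","items":{"type":"array"}}},"required":["steps"]}

```bash
ls; mkdir -p pics
cat > h.py <<'E'
import numpy as np, cv2, pickle
from bench import robot
def snap(n,f):
    s=robot.snapshot(n); cv2.imwrite(f'pics/{f}.png',s['image'][:,:,::-1]); pickle.dump(s,open(f'pics/{f}.pkl','wb')); return s
def load(f): return pickle.load(open(f'pics/{f}.pkl','rb'))
def w(s,u,v,r=1):
    z=s['z_map'][v-r:v+r+1,u-r:u+r+1]; z=np.median(z[z>0])
    c=np.linalg.inv(s['mtx'])@[u,v,1]*z
    return s['R'].T@(c-s['t'])
E
python3 - <<'E'
from h import *
a=snap('scene','s0');b=snap('top','t0')
for s in(a,b): print(s['mtx'].round(1).tolist(),(-s['R'].T@s['t']).round(3),s['R'].round(2).tolist())
cv2.imwrite('pics/both.png',cv2.resize(np.vstack([a['image'],b['image']])[:,:,::-1],None,fx=.78,fy=.78))
print(robot.get_obs())
E
```

```text
pics
[[372.1, 0.0, 256.0], [0.0, 372.1, 188.6], [0.0, 0.0, 1.0]] [0.038 0.519 0.774] [[-0.73, -0.68, 0.02], [-0.47, 0.48, -0.74], [0.5, -0.55, -0.67]]
[[490.6, 0.0, 255.5], [0.0, 490.6, 192.0], [0.0, 0.0, 1.0]] [ 0.406 -0.054  1.361] [[0.02, -1.0, 0.02], [-0.99, -0.02, -0.12], [0.12, -0.01, -0.99]]
{'time': 0.1, 'joint_positions': array([-1.35307186e+00,  8.78830976e-02,  1.37206199e+00, -1.90549263e-05,
        1.68363680e+00, -1.03104706e-01]), 'qvel': array([-0.00225687, -0.00120553, -0.00378882,  0.00095277,  0.00048249,
        0.00105985]), 'joint_torque': array([ 1.32993726e-03, -3.41252124e+01, -3.03302085e+01,  7.18546193e-02,
        3.04128451e-02, -9.17011243e-05]), 'tool_pos': array([ 0.17332389, -0.52145484,  0.20444102]), 'ee_rot': array([-3.13961203e+00, -1.85899065e-04,  3.20826859e-01]), 'wrist_force': array([ 0.00621602, -0.65484094, -0.75038183]), 'wrist_torque': array([-0.00538088, -0.01967903, -0.0294702 ]), 'finger_force': 0.0, 'width': 0.09396584715304705}
```

View pics/both.png

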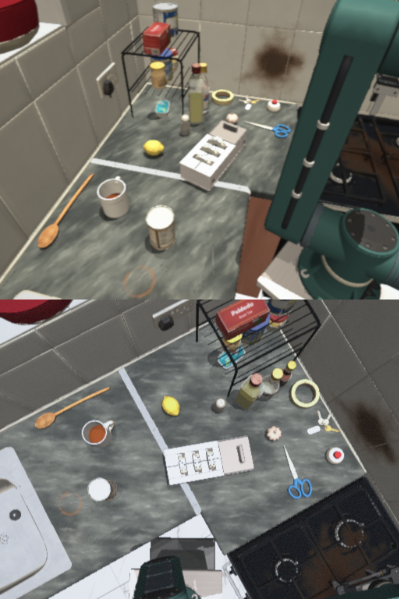

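The pair of views shows the box near top pixel (268,206), long axis slightly rotated; garlic right of it at (350,172), salt at (282,137), tin (white lid) at (128,243).

Run:
```python
from h import *
a=load('s0');b=load('t0')
x=cv2.resize(b['image'][170:250,200:335,::-1],None,fx=5,fy=5,interpolation=cv2.INTER_CUBIC)[:,:675]
y=cv2.resize(a['image'][150:245,225:320,::-1],None,fx=2,fy=2)
cv2.imwrite('pics/c1.png',x)
for n,(u,v) in dict(garlic=(350,172),salt=(282,137),tin=(128,243)).items(): print(n,w(b,u,v).round(3))
# box top: points of z 0.07-0.085
U,V=np.meshgrid(range(190,345),range(160,260))
z=b['z_map'][V,U]
P=((np.linalg.inv(b['mtx'])@np.stack([U*z,V*z,z]).reshape(3,-1)).T-b['t'])@b['R']
m=(abs(P[:,2]-.077)<.008)
mm=np.zeros(U.size,np.uint8);mm[m]=1
n,l,st,c=cv2.connectedComponentsWithStats(mm.reshape(U.shape));k=1+np.argmax(st[1:,4])
Q=P[l.ravel()==k]
r=cv2.minAreaRect(Q[:,:2].astype(np.float32));print(r,np.median(Q[:,2]));print(cv2.boxPoints(r).round(3).tolist())
hi=P[(P[:,2]>.09)&(P[:,2]<.115)&(np.hypot(P[:,0]-r[0][0],P[:,1]-r[0][1])<.16)]
print(hi.round(3)[::max(1,len(hi)//60)].tolist())
```

```text
garlic [ 0.624 -0.329  0.043]
salt [ 0.709 -0.14   0.081]
tin [0.421 0.25  0.106]
((0.5277088284492493, -0.10407480597496033), (0.12003631144762039, 0.2903588116168976), 11.09162712097168) 0.07735812745814238
[[0.4410000145435333, 0.027000000700354576], [0.4970000088214874, -0.257999986410141], [0.6150000095367432, -0.23499999940395355], [0.5590000152587891, 0.05000000074505806]]
[[0.576, -0.202, 0.103], [0.573, -0.212, 0.102], [0.568, -0.204, 0.102], [0.565, -0.212, 0.103], [0.56, -0.207, 0.099], [0.558, -0.21, 0.099], [0.555, -0.205, 0.1], [0.551, -0.104, 0.097], [0.552, -0.212, 0.103], [0.548, -0.112, 0.099], [0.546, -0.06, 0.091], [0.545, -0.111, 0.101], [0.543, -0.06, 0.09], [0.542, -0.109, 0.105], [0.545, -0.215, 0.1], [0.54, -0.065, 0.098], [0.54, -0.114, 0.105], [0.537, -0.05, 0.094], [0.538, -0.099, 0.099], [0.54, -0.206, 0.092], [0.534, -0.055, 0.1], [0.534, -0.104, 0.109], [0.537, -0.213, 0.098], [0.531, -0.065, 0.104], [0.533, -0.112, 0.099], [0.529, -0.008, 0.093], [0.529, -0.065, 0.105], [0.529, -0.114, 0.105], [0.532, -0.22, 0.102], [0.526, -0.06, 0.106], [0.527, -0.10
[... 166 characters left out ...]
, 0.105], [0.524, -0.22, 0.103], [0.519, -0.024, 0.092], [0.52, -0.102, 0.097], [0.521, -0.213, 0.099], [0.516, -0.019, 0.094], [0.516, -0.068, 0.107], [0.517, -0.117, 0.098], [0.513, -0.019, 0.097], [0.513, -0.068, 0.101], [0.514, -0.117, 0.102], [0.51, -0.019, 0.097], [0.511, -0.068, 0.104], [0.512, -0.117, 0.096], [0.508, -0.019, 0.095], [0.508, -0.068, 0.104], [0.509, -0.117, 0.103], [0.505, -0.022, 0.095], [0.506, -0.071, 0.098], [0.507, -0.12, 0.094], [0.503, -0.024, 0.095], [0.504, -0.073, 0.097], [0.505, -0.123, 0.092], [0.501, -0.063, 0.095], [0.502, -0.11, 0.092], [0.498, -0.022, 0.093], [0.499, -0.071, 0.093], [0.495, -0.022, 0.096], [0.496, -0.071, 0.097], [0.493, -0.061, 0.092]]
```

View pics/c1.png

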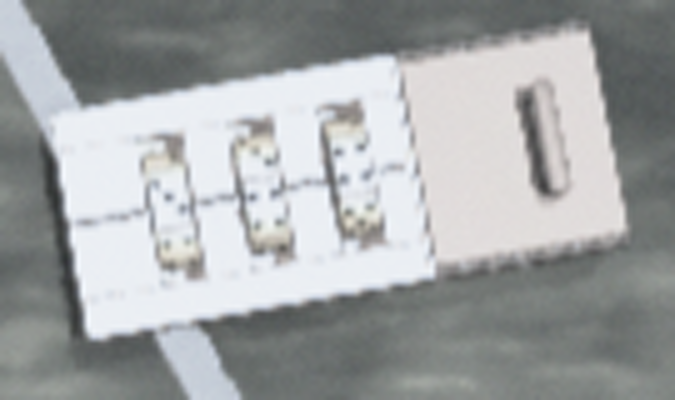

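Crop: wheels at about (170,205), (262,190), (352,175) and rib at (543,140) (5x crop), matching the depth fit; box yaw 11.1°, origin ≈ (0.530,-0.114).

```bash
cat >> h.py <<'E'
from scipy.spatial.transform import Rotation as Ro
YAW=np.radians(11.05); O=np.array([.530,-.114,0]); RB=Ro.from_euler('z',YAW).as_matrix()
def B(x,y,z): return O+RB@np.array([x,y,z])
def tobox(p): return RB.T@(p-O)
def shift(target):
    o=robot.get_obs(); R=Ro.from_euler('xyz',o['ee_rot']).as_matrix()
    return (R.T@(target-o['tool_pos'])).round(4)
def st():
    o=robot.get_obs(); print('t',o['time'],'box',tobox(o['tool_pos']).round(4),'rot',o['ee_rot'].round(3),'F',(RB.T@o['wrist_force']).round(2),'w',round(o['width'],4),'j',o['joint_positions'].round(2))
E
python3 -c "
from h import *
print(shift(B(0,52,0)*0+B(0,.052,.2)))
print(robot.snapshot('wrist')['R'].round(2), robot.snapshot('wrist')['t'])"
```

```text
[ 0.4736 -0.3258  0.0052]
[[ 0.32 -0.95 -0.  ]
 [-0.92 -0.31  0.26]
 [-0.25 -0.08 -0.97]] [-0.5501076  -0.02790188  0.39118585]
```

```bash
python3 -c "
from h import *
print(shift(B(0,.01,.22)))"
```

```text
[ 0.4683 -0.2843 -0.0148]
```

Emit:
carry_out --steps '[[[0.047,-0.037,-0.002],-1,-1],[[0.094,-0.074,-0.005],-2,-1],[[0.141,-0.112,-0.007],-3,-1],[[0.188,-0.149,-0.01],-4,1],[[0.235,-0.186,-0.012],-5,1],[[0.283,-0.223,-0.015],-6,1],[[0.33,-0.26,-0.015],-7,1],[[0.377,-0.298,-0.015],-8,1],[[0.424,-0.335,-0.015],-8.27,1],[[0.468,-0.368,-0.015],-8.27,1]]'

```text
time: 1.45
tool_pos: [0.5022, -0.0231, 0.2204]
ee_rot: [3.141, 0.0, 1.765]
wrist_force: [0.6, -1.6, -0.2]
width: 0.0276
finger_force: 0.0
```

Run:
```python
from h import *
st(); s=snap('wrist','w0'); st()
cv2.imwrite('pics/w0b.png',cv2.resize(s['image'][:,:,::-1],None,fx=1.5,fy=1.5))
```

```text
t 1.45 box [-0.0098  0.0945  0.2204] rot [3.141 0.    1.765] F [ 0.33 -1.68 -0.25] w 0.0276 j [-0.16 -0.02  1.45 -0.    1.71 -0.35]
t 1.5 box [-0.0062  0.0993  0.2197] rot [ 3.139 -0.005  1.771] F [ 1.75  2.19 -0.34] w 0.0235 j [-0.15 -0.02  1.45  0.01  1.71 -0.35]
```

View pics/w0b.png

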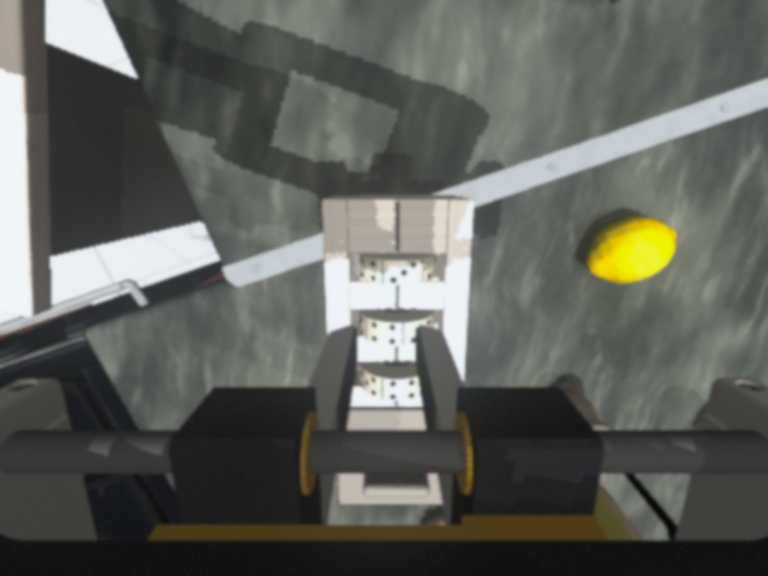

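Wheels (1.5x picture) at (398,270) left, (398,330) middle, (390,385) right, all visible; image right is box +x. Enlarging.

Run:
```python
from h import *
s=load('w0')
cv2.imwrite('pics/w0c.png',cv2.resize(s['image'][160:275,215:315,::-1],None,fx=5,fy=5,interpolation=cv2.INTER_CUBIC))
print(shift(B(0,-.03,.17)))
```

```text
[-0.1296  0.0052  0.0491]
```

View pics/w0c.png

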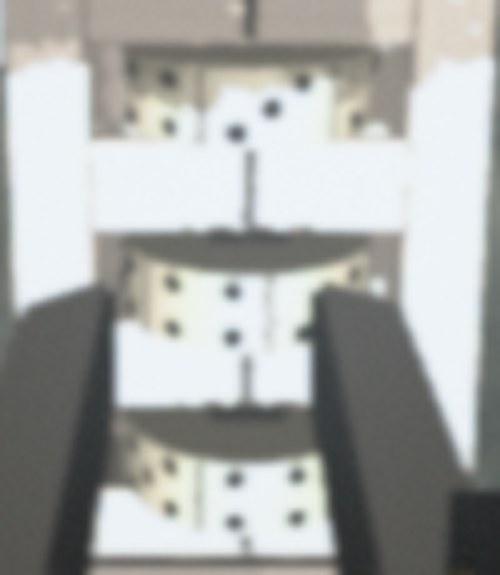

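Left wheel: 3 near top with centre (271,107); middle: 4 centred (202,310), 3 to its right past line at 268; right: 4 centred (266,500), 5 to its left past line at 198; index line at about 248. Now the angles by ray–cylinder intersection.

Run:
```python
from h import *
s=load('w0')
C=tobox(-s['R'].T@s['t'])
def ray(u,v): 
    d=RB.T@s['R'].T@np.linalg.inv(s['mtx'])@[215+u/5,160+v/5,1]; return d
def plane(u,v,z): d=ray(u,v); return C+d*(z-C[2])/d[2]
print('cam',C.round(3)); 
for p in [(247,190),(246,375),(246,545),(248,15)]: print('line',plane(*p,.08).round(4))
def zm(u,v): 
    return tobox(w(s,int(215+u/5),int(160+v/5))).round(4)
for p in [(248,90),(248,320),(248,500)]: print('top',zm(*p))
def ang(u,v,zt,x0=0):
    d=ray(u,v); c=np.array([C[0]-x0,C[2]-(zt-.032)]); e=np.array([d[0],d[2]])
    a,b,k=e@e,c@e,c@c-.032**2
    t=(-b-np.sqrt(b*b-a*k))/a; q=c+t*e
    return np.arctan2(q[0],q[1])   # + toward +x
x0=np.mean([plane(*p,.08)[0] for p in [(247,190),(246,375),(246,545)]])
for n,zt,L in [('L',.096,[(271,107),(198,100),(330,105)]),('M',.104,[(172,307),(232,312),(268,310)]),('R',.103,[(170,488),(198,498),(235,500),(297,498)])]:
    print(n,[round(ang(*p,zt,x0),3) for p in L])
print(x0)
```

```text
cam [-0.01   0.169  0.399]
line [-0.0007  0.0746  0.08  ]
line [-0.0005  0.025   0.08  ]
line [-0.     -0.0241  0.08  ]
line [-0.0009  0.1182  0.08  ]
top [-0.0018  0.103   0.0943]
top [-0.0015  0.049   0.102 ]
top [-0.0012  0.003   0.1044]
L [np.float64(0.145), np.float64(-0.395), np.float64(0.628)]
M [np.float64(-0.616), np.float64(-0.132), np.float64(0.133)]
R [np.float64(-0.646), np.float64(-0.392), np.float64(-0.098), np.float64(0.392)]
-0.0004234090604487671
```

```bash
python3 -c "
from h import *
print(shift(B(-.008,.004,.115)))"
```

```text
[-0.0958 -0.0027  0.1042]
```

Emit:
carry_out --steps '[[[-0.03,-0.001,0.03],0,1],[[-0.065,-0.002,0.07],0,1],[[-0.096,-0.003,0.095],0,1],[[-0.096,-0.003,0.104],0,1],[[-0.096,-0.003,0.104],0,1],[[-0.096,-0.003,0.104],0,1]]'

```text
time: 2.25
tool_pos: [0.5177, -0.1193, 0.1179]
ee_rot: [3.139, 0.001, 1.765]
wrist_force: [-0.0, -0.5, -0.0]
width: 0.0005
finger_force: 0.0
```

```bash
python3 -c "
from h import *
st();print(shift(B(-.008,.004,.104)))"
```

```text
t 2.25 box [-0.0131 -0.0029  0.1179] rot [3.139e+00 1.000e-03 1.765e+00] F [-0.14 -0.47 -0.05] w 0.0005 j [-0.33  0.08  1.56  0.    1.51 -0.53]
[0.0069 0.0051 0.0139]
```

Emit:
carry_out --steps '[[[0.007,0.005,0.006],0,1],[[0.007,0.005,0.01],0,1],[[0.007,0.005,0.013],0,1],[[0.007,0.005,0.0145],0,1],[[0.007,0.005,0.0145],0,1],[[0.007,0.005,0.0145],0,1]]'

```text
time: 3.0
tool_pos: [0.5207, -0.1117, 0.1025]
ee_rot: [3.141, -0.001, 1.764]
wrist_force: [-1.4, 2.5, 4.0]
width: 0.0008
finger_force: 2.3
```

```bash
python3 -c "
from h import *
st()"
```

```text
t 3.0 box [-0.0087  0.004   0.1025] rot [ 3.141e+00 -1.000e-03  1.764e+00] F [-0.86  2.72  3.97] w 0.0008 j [-0.32  0.09  1.57  0.    1.48 -0.51]
```

Emit:
carry_out --steps '[[[0,0,0.0012],0,1],[[0,0,0.0022],0,1],[[0,0.002,0.0024],0,1],[[0,0.004,0.0024],0,1],[[0,0.0065,0.0024],0,1],[[0,0.009,0.0024],0,1],[[0,0.0115,0.0024],0,1],[[0,0.014,0.0024],0,1],[[0,0.016,0.0024],0,1],[[0,0.016,0.0024],0,1]]'

```text
time: 4.25
tool_pos: [0.537, -0.1088, 0.101]
ee_rot: [3.14, 0.0, 1.764]
wrist_force: [-2.4, 2.2, 7.4]
width: 0.0003
finger_force: 3.8
```

Run:
```python
from h import *
st()
```

```text
t 4.25 box [0.0079 0.0038 0.101 ] rot [3.14  0.    1.764] F [-1.97  2.59  7.39] w 0.0003 j [-0.3   0.12  1.54  0.    1.48 -0.5 ]
```

Emit:
carry_out --steps '[[[0,0.002,0.0004],0,1],[[0,0.004,0.0006],0,1],[[0,0.006,0.0008],0,1],[[0,0.008,0.001],0,1],[[0,0.01,0.0014],0,1],[[0,0.012,0.0016],0,1],[[0,0.012,0.0016],0,1],[[0,0.012,-0.01],0,1],[[-0.03,0.012,-0.03],0,1],[[-0.07,0,-0.05],0,1]]'

```text
time: 5.5
tool_pos: [0.5496, -0.1777, 0.1497]
ee_rot: [-3.14, -0.001, 1.766]
wrist_force: [-0.5, -0.6, 0.5]
width: 0.0002
finger_force: 0.0
```

```bash
cat >> h.py <<'E'
def ray(s,u,v): return RB.T@s['R'].T@np.linalg.inv(s['mtx'])@[u,v,1]
def campos(s): return tobox(-s['R'].T@s['t'])
def ang(s,u,v,zt,x0=0):
    C=campos(s); d=ray(s,u,v); c=np.array([C[0]-x0,C[2]-(zt-.032)]); e=np.array([d[0],d[2]])
    a,b,k=e@e,c@e,c@c-.032**2
    t=(-b-np.sqrt(b*b-a*k))/a; q=c+t*e
    return round(float(np.arctan2(q[0],q[1])),3)
def plane(s,u,v,z): C=campos(s); d=ray(s,u,v); return C+d*(z-C[2])/d[2]
def pix(s,x,y,z): c=s['R']@B(x,y,z)+s['t']; return (s['mtx']@c/c[2])[:2]
def crop(s,f,c,h=45,k=6):
    u,v=map(int,c); x0,y0=u-h,v-h; print('origin',x0,y0,k)
    cv2.imwrite(f'pics/{f}.png',cv2.resize(s['image'][y0:v+h,x0:u+h,::-1],None,fx=k,fy=k,interpolation=cv2.INTER_CUBIC))
E
python3 - <<'E'
from h import *
st(); s=snap('wrist','w1'); print(pix(s,0,.004,.104)); st()
crop(s,'w1c',pix(s,0,.02,.1),55,5)
E
```

```text
t 5.5 box [ 0.007  -0.0662  0.1497] rot [-3.140e+00 -1.000e-03  1.766e+00] F [-0.62 -0.52  0.55] w 0.0002 j [-0.41  0.17  1.39 -0.    1.58 -0.61]
[248.80695229 124.68535764]
t 5.55 box [ 0.0062 -0.0728  0.1531] rot [3.14  0.007 1.761] F [ 1.01 -3.93  1.76] w 0.0003 j [-0.42  0.17  1.39 -0.01  1.58 -0.61]
origin 193 49 5
```

View pics/w1c.png

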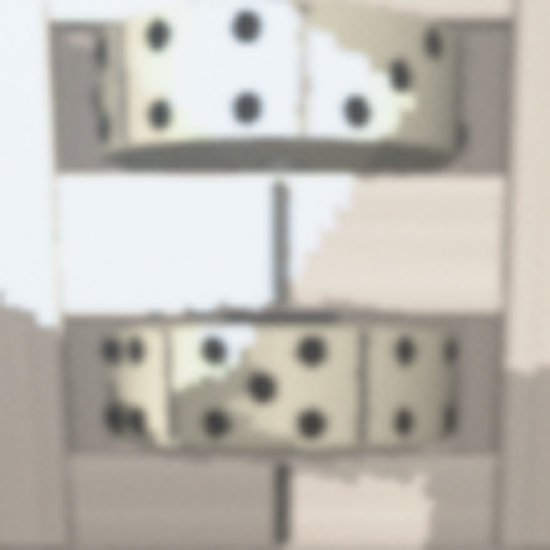

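Very clear view: right wheel shows 5, centre pip (262,387), face lines at x=167 and 362, index line at x≈281; the middle wheel 4 has columns at 160/247 and the 3/4 line at 305.

Run:
```python
from h import *
s=load('w1')
f=lambda u,v:(193+u/5,49+v/5)
x0=[plane(s,*f(*p),.081)[0].round(4) for p in [(280,240),(282,505)]];print(x0);x0=np.mean(x0)
print('R',[ang(s,*f(u,387),.104,x0) for u in (167,214,262,312,362)])
print('M',[ang(s,*f(u,75),.103,x0) for u in (160,247,305)])
for v in (40,70,100,370,400): print(tobox(w(s,*map(int,f(281,v)))).round(4))
print(shift(B(.008,.052,.115)))
```

```text
[np.float64(-0.0005), np.float64(-0.0003)]
R [-0.615, -0.328, -0.074, 0.18, 0.451]
M [-0.614, -0.138, 0.143]
[0.0003 0.0544 0.1026]
[0.0003 0.0502 0.1024]
[0.0003 0.046  0.1022]
[0.0002 0.0053 0.1044]
[1.000e-04 6.000e-04 1.039e-01]
[0.125  0.0014 0.0372]
```

Emit:
carry_out --steps '[[[0.04,0.001,0.0],0,1],[[0.09,0.001,0.01],0,1],[[0.122,0.001,0.03],0,1],[[0.122,0.001,0.036],0,1],[[0.122,0.001,0.036],0,1],[[0.122,0.001,0.036],0,1],[[0.122,0.001,0.036],0,1]]'

```text
time: 6.42
tool_pos: [0.5278, -0.0589, 0.1143]
ee_rot: [3.141, 0.001, 1.763]
wrist_force: [-0.3, -1.3, -0.2]
width: 0.0009
finger_force: 0.0
```

```bash
python3 -c "
from h import *
st();print(shift(B(.009,.052,.1025)))"
```

```text
t 6.425 box [0.0085 0.0545 0.1143] rot [3.141e+00 1.000e-03 1.763e+00] F [-0.52 -1.18 -0.22] w 0.0009 j [-0.22  0.08  1.56 -0.    1.5  -0.41]
[-0.0025  0.0005  0.0118]
```

Emit:
carry_out --steps '[[[-0.0025,0.001,0.006],0,1],[[-0.0025,0.001,0.01],0,1],[[-0.0025,0.001,0.013],0,1],[[-0.0025,0.001,0.015],0,1],[[-0.0025,0.001,0.0165],0,1],[[-0.0025,0.001,0.017],0,1],[[-0.0025,0.001,0.017],0,1]]'

```text
time: 7.3
tool_pos: [0.5301, -0.0602, 0.0988]
ee_rot: [3.138, 0.002, 1.764]
wrist_force: [-1.4, 0.8, 7.7]
width: 0.0002
finger_force: 3.5
```

```bash
python3 -c "
from h import *
st()"
```

```text
t 7.3 box [0.0104 0.0528 0.0988] rot [3.138e+00 2.000e-03 1.764e+00] F [-1.26  1.04  7.74] w 0.0002 j [-0.22  0.09  1.58  0.    1.47 -0.41]
```

Emit:
carry_out --steps '[[[0,-0.002,0.0004],0,1],[[0,-0.005,0.0006],0,1],[[0,-0.008,0.0006],0,1],[[0,-0.011,0.0006],0,1],[[0,-0.014,0.0006],0,1],[[0,-0.017,0.0006],0,1],[[0,-0.02,0.0006],0,1],[[0,-0.02,0.0006],0,1]]'

```text
time: 8.3
tool_pos: [0.5117, -0.0639, 0.0992]
ee_rot: [3.134, 0.002, 1.764]
wrist_force: [0.8, 1.0, 9.4]
width: 0.0004
finger_force: 4.2
```

Emit:
carry_out --steps '[[[0,0,-0.006],0,1],[[0,0,-0.012],0,1],[[0,0.01,-0.012],0,1],[[0,0.02,-0.012],0,1],[[0,0.02,-0.009],0,1],[[0,0.02,-0.006],0,1],[[0,0.02,-0.003],0,1],[[0,0.02,-0.001],0,1],[[0,0.02,0],0,1],[[0,0.02,0],0,1]]'

```text
time: 9.55
tool_pos: [0.5299, -0.0599, 0.0984]
ee_rot: [3.137, 0.001, 1.764]
wrist_force: [-0.4, 1.4, 8.5]
width: 0.0003
finger_force: 4.0
```

Emit:
carry_out --steps '[[[0,-0.002,0],0,1],[[0,-0.005,0],0,1],[[0,-0.008,0],0,1],[[0,-0.011,0],0,1],[[0,-0.014,0],0,1],[[0,-0.017,0],0,1],[[0,-0.02,0],0,1],[[0,-0.02,0],0,1]]'

```text
time: 10.55
tool_pos: [0.5112, -0.0637, 0.099]
ee_rot: [3.135, 0.001, 1.764]
wrist_force: [1.0, 1.6, 8.4]
width: 0.0006
finger_force: 4.3
```

Emit:
carry_out --steps '[[[0,0,-0.01],0,1],[[-0.03,0.005,-0.03],0,1],[[-0.07,0.01,-0.05],0,1],[[-0.1,0.01,-0.055],0,1],[[-0.1,0.01,-0.055],0,1],[[-0.1,0.01,-0.055],0,1]]'

```text
time: 11.3
tool_pos: [0.5374, -0.1595, 0.1501]
ee_rot: [-3.14, -0.001, 1.764]
wrist_force: [0.8, -0.2, -0.6]
width: -0.0001
finger_force: 0.0
```

Run:
```python
from h import *
st(); s=snap('wrist','w2')
crop(s,'w2c',pix(s,0,.045,.1),60,5)
```

```text
t 11.3 box [-0.0014 -0.046   0.1501] rot [-3.140e+00 -1.000e-03  1.764e+00] F [ 0.73 -0.35 -0.63] w -0.0001 j [-0.39  0.13  1.43  0.    1.58 -0.58]
origin 199 38 5
```

View pics/w2c.png

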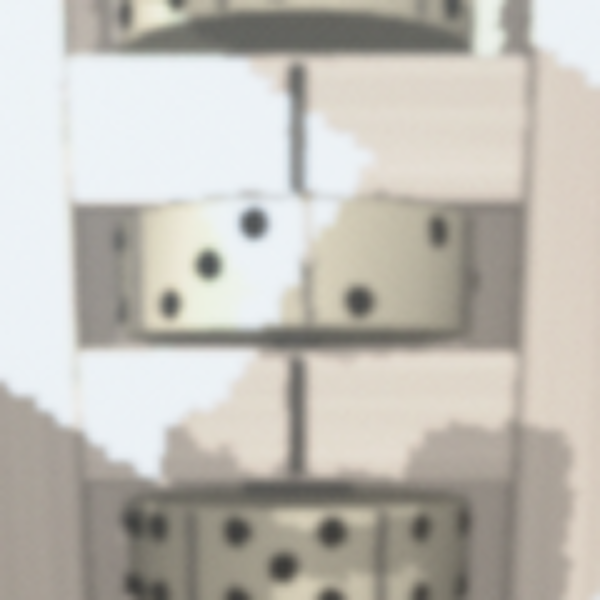

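Middle wheel: 3 left (centre (208,265)), line 2/3 at x=307, 2 to the right (pips (360,300),(438,230)); index line at 297. Right wheel's 5 centre at (284,567).

Run:
```python
from h import *
s=load('w2')
f=lambda u,v:(199+u/5,38+v/5)
x0=[plane(s,*f(*p),.081)[0].round(4) for p in [(297,130),(297,420)]];print(x0);x0=np.mean(x0)
print('R',[ang(s,*f(u,560),.104,x0) for u in (190,237,284,332,383)])
print('M',[ang(s,*f(u,265),.1025,x0) for u in (139,170,208,254,307,360,438)])
print(shift(B(.009,.052,.1025)))
```

```text
[np.float64(-0.0006), np.float64(-0.0005)]
R [-0.603, -0.316, -0.065, 0.187, 0.475]
M [-0.983, -0.709, -0.465, -0.216, 0.049, 0.319, 0.818]
[0.0977 0.0105 0.0478]
```

Emit:
carry_out --steps '[[[0.04,0.005,0],0,1],[[0.08,0.01,0.02],0,1],[[0.1,0.01,0.042],0,1],[[0.1,0.01,0.045],0,1],[[0.1,0.01,0.049],0,1],[[0.1,0.01,0.052],0,1],[[0.1,0.01,0.054],0,1],[[0.1,0.01,0.055],0,1],[[0.1,0.01,0.055],0,1]]'

```text
time: 12.48
tool_pos: [0.5304, -0.0604, 0.0987]
ee_rot: [3.137, 0.0, 1.763]
wrist_force: [-1.4, 2.6, 6.9]
width: 0.0006
finger_force: 3.5
```

Emit:
carry_out --steps '[[[0,-0.002,0],0,1],[[0,-0.005,0],0,1],[[0,-0.008,0],0,1],[[0,-0.011,0],0,1],[[0,-0.014,0],0,1],[[0,-0.017,0],0,1],[[0,-0.02,0],0,1],[[0,-0.02,0],0,1]]'

```text
time: 13.48
tool_pos: [0.5119, -0.0642, 0.0995]
ee_rot: [3.134, 0.001, 1.763]
wrist_force: [0.8, 2.8, 7.4]
width: 0.0004
finger_force: 3.8
```

Emit:
carry_out --steps '[[[0,0,-0.008],0,1],[[0,0,-0.015],0,1],[[-0.025,0.005,-0.015],0,1],[[-0.048,0.008,-0.015],0,1],[[-0.048,0.008,-0.015],0,1],[[-0.048,0.008,-0.015],0,1]]'

```text
time: 14.22
tool_pos: [0.5258, -0.1094, 0.1105]
ee_rot: [-3.141, -0.001, 1.764]
wrist_force: [0.3, -0.3, -0.9]
width: 0.0002
finger_force: 0.0
```

```bash
python3 -c "
from h import *
st();print(shift(B(-.002,.004,.104)))"
```

```text
t 14.225 box [-0.0032  0.0054  0.1105] rot [-3.141e+00 -1.000e-03  1.764e+00] F [ 0.28 -0.34 -0.87] w 0.0002 j [-0.31  0.1   1.55  0.    1.5  -0.5 ]
[-0.0014  0.0012  0.0065]
```

Emit:
carry_out --steps '[[[-0.001,0,0.004],0,1],[[-0.001,0,0.008],0,1],[[-0.001,0,0.0105],0,1],[[-0.001,0,0.0117],0,1],[[-0.001,0,0.0117],0,1],[[-0.001,0.0015,0.0117],0,1],[[-0.001,0.0035,0.0117],0,1],[[-0.001,0.0035,0.0117],0,1],[[-0.001,0.0035,0.0117],0,1]]'

```text
time: 15.35
tool_pos: [0.5302, -0.1095, 0.1015]
ee_rot: [3.14, 0.001, 1.765]
wrist_force: [-2.6, 1.2, 9.0]
width: 0.0006
finger_force: 4.2
```

Emit:
carry_out --steps '[[[0,0,-0.008],0,1],[[0,0,-0.015],0,1],[[0.045,-0.005,-0.015],0,1],[[0.09,-0.01,-0.015],0,1],[[0.096,-0.01,-0.005],0,1],[[0.096,-0.01,-0.003],0,1],[[0.096,-0.01,-0.003],0,1]]'

```text
time: 16.23
tool_pos: [0.5016, -0.0185, 0.1017]
ee_rot: [-3.141, 0.0, 1.763]
wrist_force: [0.5, 0.1, -0.1]
width: 0.0005
finger_force: 0.0
```

```bash
python3 -c "
from h import *
st();print(shift(B(-.009,.1,.0945)))"
```

```text
t 16.225 box [-0.0096  0.0992  0.1017] rot [-3.141  0.     1.763] F [ 0.49 -0.04 -0.11] w 0.0005 j [-0.15  0.03  1.64 -0.    1.47 -0.34]
[0.0008 0.0006 0.0072]
```

Emit:
carry_out --steps '[[[0.001,0,0.004],0,1],[[0.001,0,0.007],0,1],[[0.001,0,0.009],0,1],[[0.001,0,0.0105],0,1],[[0.001,0,0.0115],0,1],[[0.001,0,0.0115],0,1],[[0.001,0,0.0115],0,1]]'

```text
time: 17.1
tool_pos: [0.5016, -0.017, 0.092]
ee_rot: [3.141, 0.001, 1.764]
wrist_force: [-2.2, -0.5, 6.2]
width: 0.0005
finger_force: 3.2
```

```bash
python3 -c "
from h import *
st()"
```

```text
t 17.1 box [-0.0093  0.1007  0.092 ] rot [3.141e+00 1.000e-03 1.764e+00] F [-2.24 -0.11  6.16] w 0.0005 j [-0.15  0.03  1.66 -0.    1.45 -0.34]
```

Emit:
carry_out --steps '[[[0,0,0.0012],0,1],[[0,0.001,0.0014],0,1],[[0,0.004,0.0014],0,1],[[0,0.007,0.0014],0,1],[[0,0.01,0.0014],0,1],[[0,0.013,0.0014],0,1],[[0,0.0165,0.0014],0,1],[[0,0.0165,0.0014],0,1]]'

```text
time: 18.1
tool_pos: [0.5191, -0.0135, 0.0914]
ee_rot: [3.138, 0.002, 1.764]
wrist_force: [-0.0, -0.4, 6.6]
width: 0.0009
finger_force: 3.4
```

Emit:
carry_out --steps '[[[0,0,-0.006],0,1],[[0,0,-0.012],0,1],[[0,-0.01,-0.012],0,1],[[0,-0.0165,-0.012],0,1],[[0,-0.0165,-0.009],0,1],[[0,-0.0165,-0.006],0,1],[[0,-0.0165,-0.003],0,1],[[0,-0.0165,-0.001],0,1],[[0,-0.0165,0],0,1],[[0,-0.0165,0],0,1]]'

```text
time: 19.35
tool_pos: [0.5014, -0.0166, 0.0909]
ee_rot: [3.141, 0.0, 1.764]
wrist_force: [-3.8, 0.5, 8.0]
width: 0.0002
finger_force: 4.5
```

Emit:
carry_out --steps '[[[0,0.001,0],0,1],[[0,0.004,0],0,1],[[0,0.007,0],0,1],[[0,0.01,0],0,1],[[0,0.013,0],0,1],[[0,0.0165,0],0,1],[[0,0.0165,0],0,1]]'

```text
time: 20.23
tool_pos: [0.5191, -0.0131, 0.0913]
ee_rot: [3.138, 0.001, 1.764]
wrist_force: [-1.0, 1.1, 6.8]
width: 0.0002
finger_force: 3.4
```

Emit:
carry_out --steps '[[[0,0,-0.01],0,1],[[-0.04,-0.002,-0.03],0,1],[[-0.08,-0.005,-0.05],0,1],[[-0.13,-0.008,-0.06],0,1],[[-0.13,-0.008,-0.06],0,1],[[-0.13,-0.008,-0.06],0,1]]'

```text
time: 20.98
tool_pos: [0.5342, -0.1421, 0.1487]
ee_rot: [-3.14, -0.001, 1.764]
wrist_force: [0.2, 0.1, -0.6]
width: 0.0005
finger_force: 0.0
```

Run:
```python
from h import *
st(); s=snap('wrist','w3')
crop(s,'w3c',pix(s,0,.055,.1),60,5)
```

```text
t 20.975 box [-0.0012 -0.0283  0.1487] rot [-3.140e+00 -1.000e-03  1.764e+00] F [ 0.24  0.02 -0.6 ] w 0.0005 j [-0.36  0.11  1.46  0.    1.58 -0.56]
origin 198 47 5
```

View pics/w3c.png

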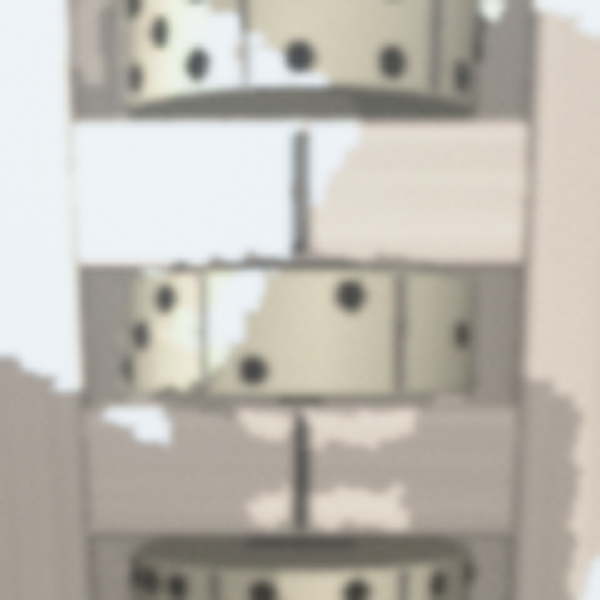

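Middle: 2 centred (pips 252/350, lines 203/398, index 301). Right: 5 with pips 263/357 (nearly centred). Left: 4 with pips at 300/393, lines 245/438 – rolled too far.

Run:
```python
from h import *
s=load('w3')
f=lambda u,v:(198+u/5,47+v/5)
x0=[plane(s,*f(*p),.081)[0].round(4) for p in [(302,190),(300,470)]];print(x0);x0=np.mean(x0)
print('L',[ang(s,*f(u,60),.0945,x0) for u in (245,300,393,438)])
print('M',[ang(s,*f(u,330),.1025,x0) for u in (203,252,350,398)])
print('R',[ang(s,*f(u,590),.104,x0) for u in (213,263,357,403)])
```

```text
[np.float64(-0.0003), np.float64(-0.0005)]
L [-0.286, -0.008, 0.478, 0.78]
M [-0.527, -0.251, 0.249, 0.519]
R [-0.486, -0.2, 0.302, 0.582]
```

Emit:
carry_out --steps '[[[0.05,0.003,0],0,1],[[0.1,0.006,0.015],0,1],[[0.13,0.004,0.045],0,1],[[0.13,0.004,0.05],0,1],[[0.13,0.004,0.054],0,1],[[0.13,0.004,0.057],0,1],[[0.13,0.004,0.059],0,1],[[0.13,0.004,0.0605],0,1],[[0.13,0.004,0.0605],0,1],[[0.13,0.004,0.0605],0,1]]'

```text
time: 22.28
tool_pos: [0.5151, -0.0145, 0.0917]
ee_rot: [3.138, 0.0, 1.763]
wrist_force: [-2.7, 1.8, 7.6]
width: 0.0006
finger_force: 3.9
```

```bash
python3 -c "
from h import *
st()"
```

```text
t 22.275 box [0.0044 0.1005 0.0917] rot [3.138 0.    1.763] F [-2.35  2.24  7.6 ] w 0.0006 j [-0.14  0.06  1.63  0.    1.45 -0.33]
```

Emit:
carry_out --steps '[[[0,-0.001,0],0,1],[[0,-0.003,0],0,1],[[0,-0.005,0],0,1],[[0,-0.007,0],0,1],[[0,-0.008,0],0,1],[[0,-0.008,0],0,1],[[0,-0.008,0],0,1]]'

```text
time: 23.15
tool_pos: [0.5093, -0.0157, 0.0923]
ee_rot: [3.132, 0.0, 1.763]
wrist_force: [1.0, 3.2, 6.9]
width: 0.0005
finger_force: 3.4
```

```bash
python3 -c "
from h import *
st()"
```

```text
t 23.15 box [-0.0014  0.1005  0.0923] rot [3.132 0.    1.763] F [1.58 2.92 6.94] w 0.0005 j [-0.14  0.04  1.65  0.    1.45 -0.34]
```

Emit:
carry_out --steps '[[[0,-0.001,0],0,1],[[0,-0.0025,0],0,1],[[0,-0.0025,0],0,1],[[0,-0.0025,-0.01],0,1],[[-0.04,0,-0.03],0,1],[[-0.08,0,-0.05],0,1],[[-0.13,0,-0.06],0,1],[[-0.13,0,-0.06],0,1],[[-0.13,0,-0.06],0,1]]'

```text
time: 24.28
tool_pos: [0.5303, -0.1434, 0.1485]
ee_rot: [-3.141, -0.001, 1.763]
wrist_force: [0.3, -0.1, -0.2]
width: 0.0006
finger_force: 0.0
```

Run:
```python
from h import *
st(); s=snap('wrist','w4')
crop(s,'w4c',pix(s,0,.062,.1),60,5)
```

```text
t 24.275 box [-0.0054 -0.0289  0.1485] rot [-3.141e+00 -1.000e-03  1.763e+00] F [ 0.27 -0.12 -0.23] w 0.0006 j [-0.37  0.1   1.46  0.    1.57 -0.56]
origin 203 37 5
```

View pics/w4c.png

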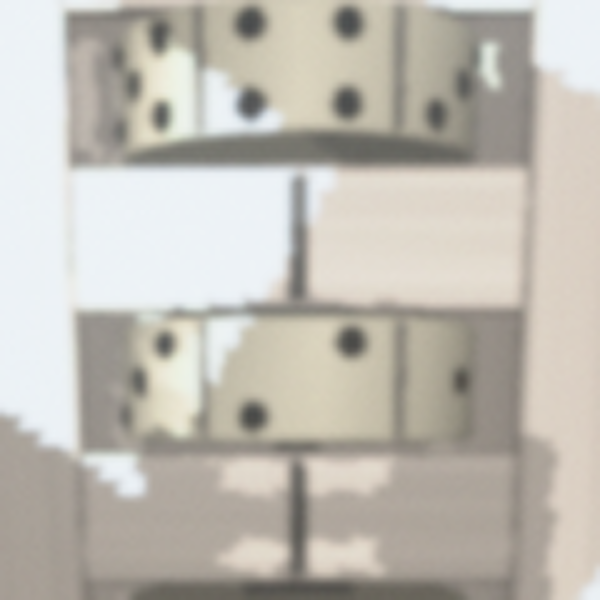

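Left wheel reads 4 centred (pips 250/348, lines 200/400, index 299); middle 2 centred. Code set; now the cover.

```bash
python3 -c "
from h import *
print(shift(B(0,-.068,.088)))"
```

```text
[-0.0398  0.0054  0.0603]
```

Emit:
carry_out --steps '[[[-0.038,0.005,0.0],0,1],[[-0.038,0.005,0.03],0,1],[[-0.038,0.005,0.055],0,1],[[-0.038,0.005,0.06],0,1],[[-0.038,0.005,0.06],0,1]]'

```text
time: 24.95
tool_pos: [0.5429, -0.1787, 0.089]
ee_rot: [-3.141, -0.0, 1.765]
wrist_force: [0.1, -0.3, 0.1]
width: 0.0005
finger_force: 0.0
```

```bash
python3 -c "
from h import *
st();print(shift(B(0,-.086,.088)))"
```

```text
t 24.95 box [ 0.0003 -0.066   0.089 ] rot [-3.141 -0.     1.765] F [ 0.07 -0.31  0.14] w 0.0005 j [-0.42  0.19  1.49 -0.    1.46 -0.61]
[-0.02   -0.0003  0.001 ]
```

Emit:
carry_out --steps '[[[-0.008,0,0],0,1],[[-0.016,0,0],0,1],[[-0.02,0,0],0,1],[[-0.022,0,0],0,1],[[-0.024,0,0],0,1],[[-0.026,0,0],0,1],[[-0.028,0,0],0,1],[[-0.03,0,0],0,1],[[-0.03,0,0],0,1]]'

```text
time: 26.08
tool_pos: [0.5488, -0.2092, 0.0888]
ee_rot: [3.141, 0.0, 1.764]
wrist_force: [1.6, 2.6, 1.5]
width: 0.0005
finger_force: 1.1
```

```bash
python3 -c "
from h import *
st()"
```

```text
t 26.075 box [ 0.0002 -0.097   0.0888] rot [3.141 0.    1.764] F [2.11 2.24 1.46] w 0.0005 j [-0.46  0.22  1.45 -0.    1.47 -0.65]
```

Emit:
carry_out --steps '[[[-0.004,0,0],0,1],[[-0.009,0,0],0,1],[[-0.014,0,0],0,1],[[-0.019,0,0],0,1],[[-0.024,0,0],0,1],[[-0.029,0,0],0,1],[[-0.034,0,0],0,1],[[-0.038,0,0],0,1],[[-0.042,0,0],0,1],[[-0.042,0,0],0,1]]'

```text
time: 27.32
tool_pos: [0.5568, -0.2508, 0.0888]
ee_rot: [-3.141, 0.001, 1.764]
wrist_force: [0.9, 2.6, -0.2]
width: 0.0005
finger_force: 0.9
```

Emit:
carry_out --steps '[[[-0.001,0,0],0,1],[[-0.002,0,0],0,1],[[-0.003,0,0],0,1],[[-0.004,0,0],0,1],[[-0.005,0,0],0,1],[[-0.005,0,0],0,1]]'

```text
time: 28.08
tool_pos: [0.5574, -0.2541, 0.0887]
ee_rot: [-3.141, -0.002, 1.765]
wrist_force: [-0.6, 5.5, 1.8]
width: 0.0
finger_force: 2.8
```

```bash
python3 -c "
from h import *
st()"
```

```text
t 28.075 box [ 0.     -0.1427  0.0887] rot [-3.141e+00 -2.000e-03  1.765e+00] F [0.41 5.49 1.79] w 0.0 j [-0.52  0.28  1.39  0.    1.48 -0.71]
```

Force rises to 5.5 N: at the stop. Back off, lift, and verify.

Emit:
carry_out --steps '[[[0.008,0,0],0,1],[[0.015,0,0],0,1],[[0.015,0,-0.04],0,1],[[0.015,0,-0.09],0,1],[[0.015,0,-0.12],0,1],[[0.015,0,-0.12],0,1],[[0.015,0,-0.12],0,1]]'

```text
time: 28.95
tool_pos: [0.5542, -0.2403, 0.207]
ee_rot: [-3.139, -0.001, 1.764]
wrist_force: [0.0, -0.2, -0.7]
width: 0.0006
finger_force: 0.0
```

Run:
```python
from h import *
st(); s=snap('wrist','w5')
crop(s,'w5c',pix(s,0,.03,.1),70,4)
b=snap('top','t1'); a=load('t0')
U,V=np.meshgrid(range(190,345),range(160,260)); z=b['z_map'][V,U]
P=((np.linalg.inv(b['mtx'])@np.stack([U*z,V*z,z]).reshape(3,-1)).T-b['t'])@b['R']
Q=(P-O)@RB
m=(Q[:,2]>.092)&(Q[:,2]<.108)&(abs(Q[:,0])<.035)&(Q[:,1]<-.03)
print(Q[m].mean(0),m.sum())
```

```text
t 28.95 box [-0.0005 -0.1286  0.207 ] rot [-3.139e+00 -1.000e-03  1.764e+00] F [-0.02 -0.25 -0.7 ] w 0.0006 j [-0.5   0.21  1.23 -0.    1.71 -0.7 ]
origin 188 -43 4Traceback (most recent call last):
  File "<stdin>", line 3, in <module>
  File "h.py", line 30, in crop
    cv2.imwrite(f'pics/{f}.png',cv2.resize(s['image'][y0:v+h,x0:u+h,::-1],None,fx=k,fy=k,interpolation=cv2.INTER_CUBIC))
                                ~~~~~~~~~~^^^^^^^^^^^^^^^^^^^^^^^^^^^^^^^^^^^^^^^^^^^^^^^^^^^^^^^^^^^^^^^^^^^^^^^^^^^^^
cv2.error: OpenCV(4.12.0) /io/opencv/modules/imgproc/src/resize.cpp:4208: error: (-215:Assertion failed) !ssize.empty() in function 'resize'
```

Move clear to see both wheels and rib.

Emit:
carry_out --steps '[[[0.04,-0.01,-0.04],0,1],[[0.08,-0.02,-0.06],0,1],[[0.11,-0.03,-0.06],0,1],[[0.11,-0.03,-0.06],0,1],[[0.11,-0.03,-0.06],0,1]]'

```text
time: 29.62
tool_pos: [0.5041, -0.1387, 0.2671]
ee_rot: [-3.139, -0.001, 1.764]
wrist_force: [-0.1, -0.9, -0.1]
width: 0.0005
finger_force: 0.0
```

Run:
```python
from h import *
st(); s=snap('wrist','w5')
c=pix(s,0,.05,.1); print(c); crop(s,'w5c',(c[0],max(c[1],66)),65,5)
b=snap('top','t1')
U,V=np.meshgrid(range(190,345),range(160,260)); z=b['z_map'][V,U]
P=((np.linalg.inv(b['mtx'])@np.stack([U*z,V*z,z]).reshape(3,-1)).T-b['t'])@b['R']
Q=(P-O)@RB
m=(Q[:,2]>.092)&(Q[:,2]<.108)&(abs(Q[:,0])<.035)&(Q[:,1]<-.03)
print(Q[m].mean(0) if m.any() else None,m.sum())
```

```text
t 29.625 box [-0.0301 -0.0193  0.2671] rot [-3.139e+00 -1.000e-03  1.764e+00] F [-0.23 -0.88 -0.1 ] w 0.0005 j [-0.38  0.02  1.32 -0.    1.8  -0.57]
[281.69184595 123.51720983]
origin 216 58 5
None 0
```

View pics/w5c.png

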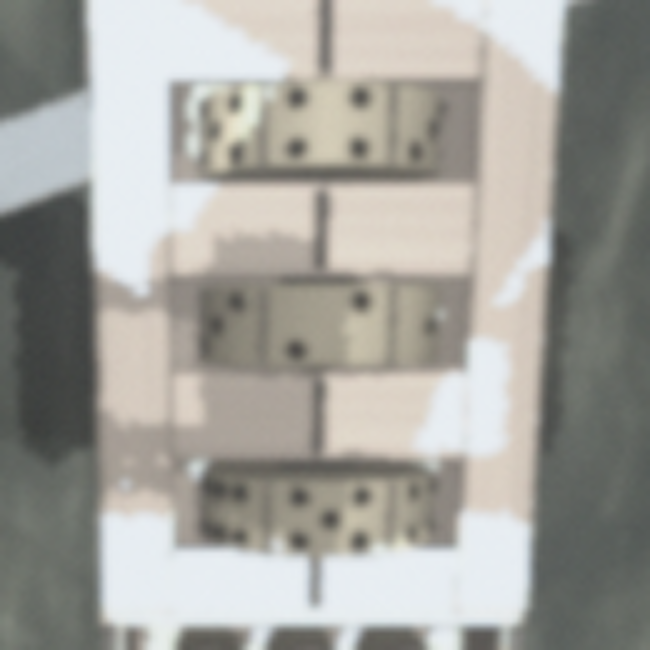

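The code still reads 4, 2, 5 with each face under its index line, and the compartment below (y>630) is open. Quick numeric check of the rib, from the scene camera.

Run:
```python
from h import *
for n in ('s0','scene','wrist'):
    b=load(n) if n=='s0' else robot.snapshot(n)
    V,U=np.mgrid[0:384,0:512]; z=b['z_map']
    P=((np.linalg.inv(b['mtx'])@np.stack([U*z,V*z,z]).reshape(3,-1)).T-b['t'])@b['R']
    Q=(P-O)@RB
    m=(Q[:,2]>.090)&(Q[:,2]<.108)&(abs(Q[:,0])<.035)&(Q[:,1]<-.06)&(Q[:,1]>-.2)&(z.ravel()>0)
    print(n,m.sum(),np.median(Q[m],0) if m.any() else '')
```

```text
s0 102 [-0.00358662 -0.09599509  0.10009942]
scene 99 [-0.00296236 -0.15065911  0.09895532]
wrist 0
```

The rib moved from y = -96 to -151 mm, so the cover is 55 mm open.

```bash
python3 -c "
from h import *
print(robot.close_job())"
```

```text
the job is handed in; nothing more can be done
None
```

The job is handed in: the wheels read 4, 2, 5, and the cover is about 55 mm open. The highest forces I read were about 9.4 N on a wheel and 5.5 N on the cover, the arm is clear of the box, and it never went near the garlic, salt or tin; the judge returned no verdict.

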